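# Fit the vial turntable on its drive

## Robot

A 6-joint arm with a two-finger parallel gripper is mounted at the origin on a cart in front of the work surface, level with it; the furniture and walls round the work are solid. World frame = base frame: x ahead of the robot, y to its left, z up, the work surface at z = 0. Lengths are in m, angles in rad, forces in N, time in s.
With the tool pointing down it reaches from about 0.25 to 0.725 m from the base axis. Payload 4 kg.
Tool frame: the origin (TCP) lies at the very end of the fingers, on their centre line; the grasp point (between the pads) lies 19 mm behind it; z points along the fingers, y is the line along which they close (so a half turn about z gives the same grasp; the last joint's range is limited). The gripper opens to 85 mm and grips with 20 to 120 N. Pads are 22 mm wide; open, the fingers measure 114 mm over their backs; the gripper's body (76 mm by 85 mm) begins 54 mm behind the grasp point. The pads swing forward as they close: fully open they stand 13 mm farther back than shut.
Start: joints at [1.322, 0.241, 0.005, 1.335, 0, 1.571], TCP at [0.123, 0.485, 0.231] pointing down, gripper open.
Joint ranges: [-2.72, 2.72], [-1.05, 1.87], [-1.09, 1.28], [-1.99, 2.15], [-1.42, 1.44], [-3.14, 3.14]. Speed limits (rad/s): [2.79, 2.79, 3.14, 3.14, 3.14, 3.14].

## Interface

Orientations are given as a rotation vector (axis times angle).
In Python, from cell import telemetry, optics, ticket gives the robot as it stands.
- The arm moves only by the tool arm_command, never from a script. Its argument "motion" is a list that holds one entry, the list of rows, each a list of 5 numbers: the shift along the tool's x, y, z in mm, then the turn about the tool's z in degrees, then the closure in counts, from 0 (fully open) to 255 (shut). A call has 1 to 12 rows; each row shifts and turns the commanded pose from where the row before left it, along the tool's axes as they then stand; what a row does not reach is not made up. A row lasts 1/10 s, in which the tool goes at most 50 mm and 8.59 degrees, less where a joint would pass 70% of its speed; a pose out of reach is approached as far as the arm can. A call with a gripper value outside its range is refused whole. The fingers move at their own pace and stop on an object; the grip force is fixed at half the most. Time passes only in rows, so rows that do not move let the fingers close. It gives the time, the measured TCP pose, the force, the opening and the grip force at its end, in the units of the state.
- telemetry.state(): the state, without advancing time (a new reading comes with each control period).
- optics.get_image(name): name is "scene" or "top"; returns (picture, depth): 420x560x3 uint8, red, green, blue; 420x560 float32, m along the optical axis (not along the pixel's ray), 0 where there is no reading.
- optics.camera_info(name): a dict with "K" (3x3 intrinsics, pixels), "distortion" ([k1, k2, p1, p2, k3] as OpenCV has them; the pictures are not rectified), "R" (3x3) and "t" (3): a world point X has camera coordinates R X + t. Camera axes: x right, y down, z forward; pixel columns grow to the right and rows downward; lengths in m; the calibration is good to about 2 mm. A picture is of the moment at which its call begins. camera_info takes no time and is no camera call.
- ticket.close_job(): hands the job in; it is judged then, once.
The state is a dict: "time_s": time; "joint_positions": joint angles; "dq": joint speeds; "effort": joint torques, N m; "ee_pos": TCP position; "orientation": TCP orientation; "contact_force": force on the tool from outside, world axes, zero at the start; "moment": the same for the moment, N m; "width": opening from 0.0 (shut) to 1.0 (fully open); "gripper_force": force on a finger pad.
Only numpy, scipy, OpenCV 4.12 (cv2) and the standard library are available. Lean on these libraries where they do the work, as an engineer would, in place of code of your own. Each camera call takes 0.05 s, during which the arm holds its last target. There are 200 camera calls.

## Task

Fit the blue vial turntable, the one with the D-shaped hole, onto the shaft of the white drive unit: turn it so that the flat in its hole matches the flat of the shaft, lower it until it sits fully down on the drive, and let go. Leave the grey turntable and the amber bottle where they stand.

Things in the scene. Friction and masses are not known exactly. Their poses are not given: they have to be found in the camera images.
- turntable: Blue turntable, 0.16 kg, flat on the bench: disc 124 mm wide, 10 mm thick, with low white vial seats. Its square hub, 48 mm wide, faces square to x and y, top 55 mm over the underside, is the grip (bare from 14 mm up). Through hole D-shaped: 32 mm, flat 7 mm from the axis on the -x side (white stripe), lower mouth widened 4 mm. Origin: on the hole's axis at the underside; z up.
- drive: White drive unit, fixed, 140x120 mm. Upright steel D-shaft, 28 mm, flat 5 mm from the axis on the -x side (blue stripe, control panel); tip 99 mm up, tapered over 9 mm; 2 mm play all round in the blue hole. Round seat at its foot 54 mm up. Origin: on the shaft's axis at bench level; z up. Fitted: turntable x axis along the drive's x axis (same sense), its origin 54 mm above this one.
- spare_turntable: Grey turntable of the same outer size and shape, loose, but with a 15 mm square hole that does not fit the shaft, and no stripe. To be left alone. Origin: on its axis at the underside.
- bottle: Amber reagent bottle with black cap, loose, 55 mm in diameter, 115 mm tall, standing upright behind the turntables. To be left alone. Origin: centre of its underside.
Things that resemble listed ones, but are neither listed nor needed, are in the scene too. Of the things like the turntable, leave any that is black or brown; of the rest the smaller one is meant.

How it is judged:
At the end, for the whole second after the job is handed in: The blue turntable sits on the drive's seat: axes within 10 mm, underside within 8 mm of the seat's height, level within 7 degrees, flats matched within 23 degrees, released and at rest. The grey turntable and the amber bottle have stayed within 40 mm of where they stood (horizontal distance between turntable and drive below 0.01 m and z of turntable in the frame of drive between 0.046 and 0.062 m and angle between the x axis of turntable and the x axis of drive, either way round below 0.4 rad and angle between turntable's own z axis and vertical below 0.12 rad and linear speed of turntable below 0.02 m/s); the robot touches nothing.
It fails at once if the grey turntable is moved by more than 40 mm (distance of spare_turntable from where it was at the start of the episode above 0.04 m).
It fails at once if the amber bottle is moved by more than 40 mm or knocked over (distance of bottle from where it was at the start of the episode above 0.04 m or angle between bottle's own z axis and vertical above 0.5 rad).
It also fails if it takes over 35 s, if anything falls off the work surface, if the arm or the gripper's body presses on something with over 40 N, if the wrist force passes 120 N, or if a joint passes its speed limit or range.

## Working session

There is one attempt and no reset: what is moved stays moved. The work goes in short steps, Python scripts to look and compute and a tool call to move; the robot and the scene stay as the last step left them, time stands still between calls to the robot, and variables do not carry over. Pictures are saved under pics/ and viewed, at most 10 in all, crops included, and the job is handed in when it is done.

Besides the shell and the picture viewer there is one more tool, called after "Request:" by a JSON object that holds its "name" and its "arguments", one argument or row to a line. arm_command: Moves the arm, as the interface text tells. Its arguments: {"type":"object","properties":{"motion":{"type":"array","items":{"type":"array","items":{"type":"array","items":{"type":"number"}}}}},"required":["motion"]}

```bash
mkdir -p pics; ls
cat > h.py <<'E'
import numpy as np, cv2, pickle
from cell import telemetry, optics, ticket
def grab(n):
    p,d=optics.get_image(n); pickle.dump((p,d,optics.camera_info(n)),open(f'{n}.pkl','wb'))
    return p,d
def load(n): return pickle.load(open(f'{n}.pkl','rb'))
def plane(n,uv,z,info=None):
    i=info or load(n)[2]; R=np.array(i['R']);t=np.array(i['t'])
    q=cv2.undistortPoints(np.float64(uv).reshape(-1,1,2),np.array(i['K']),np.array(i['distortion'])).reshape(-1,2)
    d=np.c_[q,np.ones(len(q))]@R; c=-R.T@t
    return c+d*((z-c[2])/d[:,2])[:,None]
def cloud(n):
    p,d,i=load(n); h,w=d.shape
    vv,uu=np.mgrid[:h,:w]; 
    q=cv2.undistortPoints(np.float64(np.c_[uu.ravel(),vv.ravel()]).reshape(-1,1,2),np.array(i['K']),np.array(i['distortion'])).reshape(-1,2)
    X=np.c_[q,np.ones(len(q))]*d.reshape(-1,1)
    return ((X-np.array(i['t']))@np.array(i['R'])).reshape(h,w,3)
E
python3 - <<'E'
from h import *
for n in('scene','top'):
    p,d=grab(n); cv2.imwrite(f'pics/{n}0.png',p[:,:,::-1]); i=load(n)[2]; print(n,-np.array(i['R']).T@i['t'],i['R'],i['distortion'])
print(telemetry.state())
E
```

```text
pics
scene [ 0.04062943 -0.74839345  0.81590691] [[ 0.80904865 -0.58750219  0.01677675]
 [-0.39100134 -0.5593204  -0.73094367]
 [ 0.43881458  0.58480925 -0.68223156]] [-0.13927305  0.          0.          0.          0.        ]
top [ 0.38793104 -0.10747599  1.44173444] [[-0.01434274 -0.99969291 -0.02020835]
 [-0.99399428  0.01644798 -0.10818892]
 [ 0.10848808  0.01853526 -0.99392494]] [-0.10423257  0.          0.          0.          0.        ]
{'time_s': 0.1, 'joint_positions': array([1.32198448e+00, 2.41361652e-01, 3.86286672e-03, 1.33519764e+00,
       2.85933447e-05, 1.57079461e+00]), 'dq': array([-4.99537434e-05, -4.08666699e-04,  2.27712888e-03, -1.21118038e-03,
        8.32603388e-04,  7.58636674e-04]), 'effort': array([-6.40869894e-04, -3.73137259e+01,  2.53010023e+01,  1.08141743e-02,
        6.05742844e-05,  2.74979271e-06]), 'ee_pos': array([0.12297921, 0.48405921, 0.23049148]), 'orientation': array([-3.89789787e-01, -3.11704988e+00,  2.95577884e-03]), 'contact_force': array([0.05148992, 0.90748718, 0.78627016]), 'moment': array([ 0.03121368, -0.00987446, -0.00498172]), 'gripper_force': 0.0, 'width': 0.9989714587135498}
```

View pics/scene0.png

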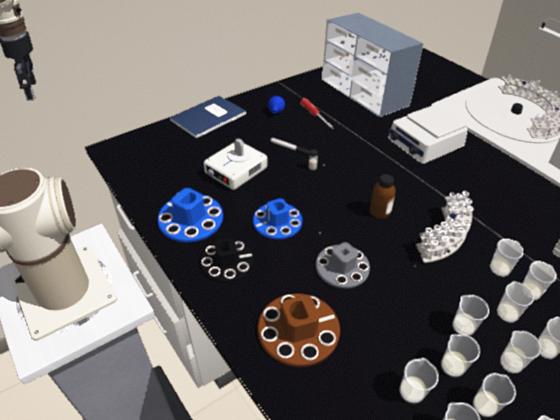

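View pics/top0.png

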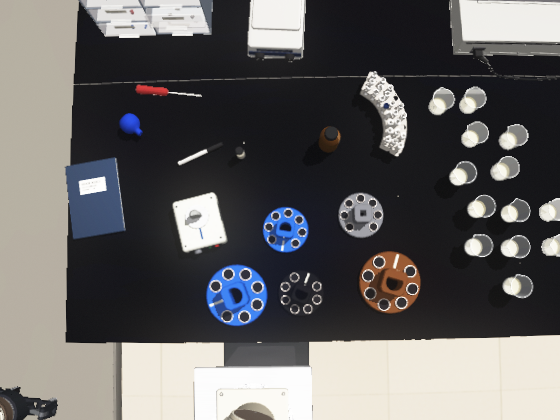

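The scene view shows the drive at about (237,165). The turntable-like things, by their top-view pixels, are: large blue (237,295), small blue (286,229), black (301,293), brown (390,281) and grey (361,214). With black and brown left out and grey being the spare, the smaller blue at (286,229) fits. I'll confirm it in an enlarged crop and measure it.

Run:
```python
from h import *
p,d,i=load('top')
c=p[180:265,165:395]; cv2.imwrite('pics/crop1.png',cv2.resize(c[:,:,::-1],None,fx=3.4,fy=3.4,interpolation=cv2.INTER_CUBIC))
hsv=cv2.cvtColor(p,cv2.COLOR_RGB2HSV); P=cloud('top')
blue=((hsv[...,0]>100)&(hsv[...,0]<130)&(hsv[...,1]>150)&(hsv[...,2]>70)).astype(np.uint8)
n,l,s,ce=cv2.connectedComponentsWithStats(cv2.morphologyEx(blue,cv2.MORPH_CLOSE,np.ones((3,3))))
for k in range(1,n):
    if s[k,4]<20: continue
    cs=cv2.findContours((l==k).astype(np.uint8),cv2.RETR_EXTERNAL,cv2.CHAIN_APPROX_NONE)[0][0]
    (x,y),r=cv2.minEnclosingCircle(cs); m=l==k
    q=plane('top',cs.reshape(-1,2),0.01); hull=cv2.minEnclosingCircle(np.float32(q[:,:2]*1000))
    print(k,s[k],(x,y),r,'disc@z10 mm',hull)
    hub=m&(P[...,2]>.045)&(P[...,2]<.065)
    if hub.sum()>20: print(' hub',hub.sum(),P[hub].mean(0),cv2.minAreaRect(np.float32(P[hub][:,:2]*1000)), np.percentile(P[hub][:,2],[5,50,95]))
w=(slice(185,260),slice(165,235)); Q=P[w].reshape(-1,3); col=p[w].reshape(-1,3)
g=Q[Q[:,2]>.08]; print('shaft',len(g),g.mean(0),g.min(0),g.max(0))
b=Q[(Q[:,2]>.03)&(Q[:,2]<.07)]; print('drive body',len(b),np.percentile(b[:,2],[5,50,95]),cv2.minAreaRect(np.float32(b[:,:2]*1000)))
```

```text
2 [119 113  24  23 368] (131.3000030517578, 125.30000305175781) 13.030061721801758 disc@z10 mm ((825.327880859375, 334.3642272949219), 39.04981231689453)
 hub 194 [0.82361847 0.33166794 0.05173382] ((822.0325927734375, 331.72979736328125), (43.39183807373047, 45.514686584472656), 52.41949462890625) [0.04556513 0.05181008 0.05816997]
3 [ 262  207   47   46 1023] (285.2012939453125, 229.41342163085938) 23.255586624145508 disc@z10 mm ((521.6473388671875, -97.79808044433594), 63.558860778808594)
 hub 232 [ 0.51881249 -0.09643601  0.05527649] ((520.6469116210938, -96.51094055175781), (47.3978385925293, 48.67205047607422), 79.5221939086914) [0.0503615  0.05537634 0.05948507]
4 [ 206  264   62   62 1866] (236.318359375, 294.7543029785156) 31.012664794921875 disc@z10 mm ((345.93902587890625, 37.46208190917969), 83.96170043945312)
 hub 29 [0.34929014 0.0260201  0.05432736] ((348.2455139160156, 27.488384246826172), (54.573463439941406, 42.132408142089844), 20.66477394104004) [0.04542988 0.05516752 0.06315669]
shaft 85 [0.53418694 0.10193817 0.28572025] [ 0.38793104 -0.10747599  0.08222071] [0.56795203 0.15141439 1.44173444]
drive body 2254 [0.04207967 0.04925356 0.05626147] ((536.1548461914062, 133.85113525390625), (151.9530029296875, 119.9792251586914), 13.361116409301758)
```

View pics/crop1.png

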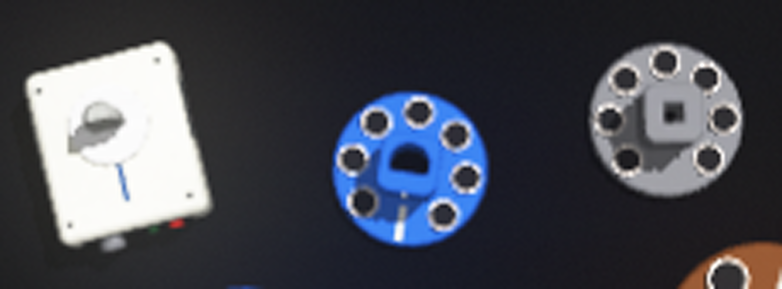

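The crop confirms it: the small blue disc has a D hole and a white stripe towards the bottom-left (402,218), so it is the one meant. The drive has a blue stripe at (123,182) pointing away from the shaft at (103,118). Next I'll refine the poses.

```bash
python3 - <<'E'
from h import *
for n,w in(('top',(185,260,165,235)),('scene',(130,195,195,275))):
    p,d,i=load(n); P=cloud(n); S=(slice(w[0],w[1]),slice(w[2],w[3])); hsv=cv2.cvtColor(p,cv2.COLOR_RGB2HSV)
    c=p[S]; cv2.imwrite(f'pics/dr_{n}.png',cv2.resize(c[:,:,::-1],None,fx=5,fy=5,interpolation=cv2.INTER_CUBIC))
    ok=np.zeros(d.shape,bool); ok[S]=True; ok&=d>0
    for a,b in((.06,.09),(.09,.105),(.093,.105)):
        m=ok&(P[...,2]>a)&(P[...,2]<b); g=P[m]; print(n,'z',a,b,len(g),np.median(g,0).round(4),g.min(0).round(3),g.max(0).round(3))
    m=ok&(hsv[...,2]>150)&(hsv[...,1]<60); print('white z',np.percentile(P[m][:,2],[5,25,50,75,95]).round(4))
    bl=ok&(hsv[...,0]>95)&(hsv[...,0]<135)&(hsv[...,1]>90)&(hsv[...,2]>50)
    v,u=np.nonzero(bl); print('bluepx',list(zip(u,v))[:60])
    q=plane(n,np.c_[u,v],.054)[:,:2]
    if len(q)>3:
        L=cv2.fitLine(np.float32(q),cv2.DIST_HUBER,0,.01,.01).ravel(); print('stripe',np.degrees(np.arctan2(L[1],L[0])),L[2:],q.min(0),q.max(0),P[bl][:,2].mean())
    # white stripe of turntable
p,d,i=load('top');hsv=cv2.cvtColor(p,cv2.COLOR_RGB2HSV)
E
cd pics; python3 -c "
import cv2,numpy as np
a=cv2.imread('dr_top.png');b=cv2.imread('dr_scene.png');h=max(a.shape[0],b.shape[0])
f=lambda x:cv2.copyMakeBorder(x,0,h-x.shape[0],0,0,0)
print(a.shape,b.shape);cv2.imwrite('dr.png',np.hstack([f(a),f(b)]))"
```

```text
top z 0.06 0.09 33 [0.5526 0.1314 0.0743] [0.529 0.114 0.06 ] [0.585 0.157 0.089]
top z 0.09 0.105 65 [0.5586 0.1373 0.0969] [0.549 0.122 0.09 ] [0.568 0.151 0.103]
top z 0.093 0.105 55 [0.5586 0.1373 0.0984] [0.549 0.124 0.093] [0.568 0.148 0.103]
white z [0.0423 0.0471 0.0495 0.0522 0.0574]
bluepx [(np.int64(200), np.int64(229)), (np.int64(200), np.int64(230)), (np.int64(200), np.int64(231)), (np.int64(201), np.int64(233)), (np.int64(201), np.int64(234)), (np.int64(201), np.int64(235)), (np.int64(201), np.int64(236)), (np.int64(202), np.int64(237)), (np.int64(202), np.int64(238))]
stripe 13.281629 [0.5092606  0.12620226] [0.49765637 0.12321537] [0.52175838 0.12859922] 0.04759618960045748
scene z 0.06 0.09 93 [0.5549 0.1309 0.0742] [0.37  0.034 0.06 ] [0.567 0.153 0.09 ]
scene z 0.09 0.105 49 [0.5585 0.1363 0.0957] [0.55  0.123 0.09 ] [0.57  0.153 0.102]
scene z 0.093 0.105 37 [0.559  0.1363 0.0978] [0.552 0.126 0.093] [0.57  0.15  0.102]
white z [0.0141 0.0458 0.0488 0.0508 0.0561]
bluepx [(np.int64(195), np.int64(130)), (np.int64(196), np.int64(130)), (np.int64(197), np.int64(130)
[... 1135 characters left out ...]
0), np.int64(192)), (np.int64(195), np.int64(193)), (np.int64(196), np.int64(193)), (np.int64(197), np.int64(193)), (np.int64(198), np.int64(193)), (np.int64(199), np.int64(193)), (np.int64(200), np.int64(193)), (np.int64(201), np.int64(193)), (np.int64(195), np.int64(194)), (np.int64(196), np.int64(194)), (np.int64(197), np.int64(194)), (np.int64(198), np.int64(194)), (np.int64(199), np.int64(194)), (np.int64(200), np.int64(194)), (np.int64(201), np.int64(194)), (np.int64(202), np.int64(194)), (np.int64(203), np.int64(194)), (np.int64(204), np.int64(194))]
stripe 61.65242 [0.44025728 0.16040576] [0.37802569 0.04805102] [0.53732487 0.31950482] 0.022557039258563293
(375, 350, 3) (325, 400, 3)
```

View pics/dr.png

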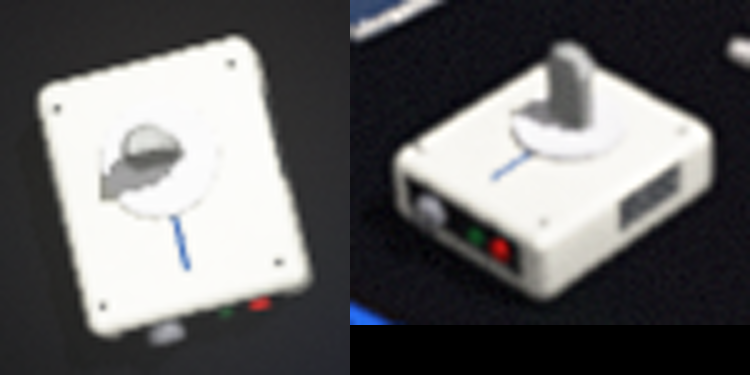

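The crops (left half is top, right half is scene, scale 5) show the seat ring centred at about (159,159) in the top crop. The D-tip's flat side faces the blue stripe at (180,243) and the panel, so that is the drive's -x. Next I'll check the shaft axis and set up the move arithmetic.

```bash
cat >> h.py <<'E'
from scipy.spatial.transform import Rotation as Ro
def go(target,yaw,n):
    """rows (x,y,z mm, turn deg) to bring TCP to target with tool-y at world yaw deg, in n even steps"""
    s=telemetry.state(); R=Ro.from_rotvec(s['orientation']).as_matrix(); p=s['ee_pos']
    y0=np.degrees(np.arctan2(R[1,1],R[0,1])); dt=-(yaw-y0); st=(np.array(target)-p)*1000/n
    print('from',p.round(4),'yaw',y0.round(2),'tilt',R[:,2].round(4))
    for k in range(n):
        # row shift is along axes as left by the row before
        Rk=R@Ro.from_euler('z',dt/n*k,degrees=True).as_matrix()
        print((Rk.T@st).round(1).tolist(),round(dt/n,2))
E
python3 - <<'E'
from h import *
f=lambda x,y:(165+(x+.5)/5-.5,185+(y+.5)/5-.5)
print('seat top',plane('top',[f(159.5,159)],.054), 'edges',plane('top',[f(102,159),f(217,159),f(159,101),f(159,217)],.054)[:,:2].round(4).tolist())
g=lambda x,y:(195+(x-350+.5)/5-.5,130+(y+.5)/5-.5)
print('seat scene right/bottom/left',plane('scene',[g(628,128),g(572,160),g(510,128)],.054).round(4).tolist())
print('D tip top: flat L,R, far',plane('top',[f(122,150),f(178,150),f(150,126)],.097).round(4).tolist())
# shaft tip depth pts, in drive frame (yaw 13.3)
c,s=np.cos(np.radians(13.3)),np.sin(np.radians(13.3))
for n,w in(('top',(185,260,165,235)),('scene',(130,195,195,275))):
    P=cloud(n)[w[0]:w[1],w[2]:w[3]].reshape(-1,3); q=P[(P[:,2]>.09)&(P[:,2]<.105)][:,:2]
    l=np.c_[q@[c,s],q@[-s,c]]; a=np.percentile(l,[3,97],axis=0); ctr=np.array([a[1,0]-14,a[:,1].mean()]);flat=a[0,0]+5
    print(n,'extent',a.round(4),)
# body top contour corners
p,d,i=load('top');hsv=cv2.cvtColor(p,cv2.COLOR_RGB2HSV);m=np.zeros(d.shape,np.uint8);m[185:260,165:235]=((hsv[...,2]>150)&(hsv[...,1]<60))[185:260,165:235]
cs=max(cv2.findContours(m,0,cv2.CHAIN_APPROX_NONE)[0],key=cv2.contourArea); q=plane('top',cs.reshape(-1,2),.049)[:,:2]
print('body',cv2.minAreaRect(np.float32(q*1000)))
go([.521,-.097,.2],-10.5,14)
E
```

```text
seat top [[0.55569576 0.13808079 0.054     ]] edges [[0.5562, 0.1691], [0.5552, 0.1072], [0.587, 0.1385], [0.5246, 0.1383]]
seat scene right/bottom/left [[0.5821, 0.1177, 0.054], [0.5408, 0.1108, 0.054], [0.528, 0.1556, 0.054]]
D tip top: flat L,R, far [[0.5555, 0.1501, 0.097], [0.555, 0.1208, 0.097], [0.5678, 0.1355, 0.097]]
top extent [[ 0.5681 -0.0073]
 [ 0.584   0.0177]]
scene extent [[ 0.5695 -0.0068]
 [ 0.5838  0.0193]]
body ((542.7420654296875, 132.052001953125), (139.0688934326172, 120.48975372314453), 13.369866371154785)
from [0.123  0.4841 0.2305] yaw 75.74 tilt [-5.0e-04 -1.8e-03 -1.0e+00]
[-37.8, -33.2, 2.2] 6.16
[-41.1, -29.0, 2.2] 6.16
[-44.0, -24.4, 2.2] 6.16
[-46.4, -19.5, 2.2] 6.16
[-48.2, -14.4, 2.2] 6.16
[-49.5, -9.2, 2.2] 6.16
[-50.2, -3.8, 2.2] 6.16
[-50.3, 1.6, 2.2] 6.16
[-49.8, 7.0, 2.2] 6.16
[-48.8, 12.3, 2.2] 6.16
[-47.2, 17.4, 2.2] 6.16
[-45.0, 22.4, 2.2] 6.16
[-42.4, 27.1, 2.2] 6.16
[-39.2, 31.5, 2.2] 6.16
```

Request:
{"name": "arm_command", "arguments": {
  "motion": [
    [[-33,-29,2,5.4,0],[-36,-26,2,5.4,0],[-38,-22,2,5.4,0],[-40,-18,2,5.4,0],[-42,-14,2,5.4,0],[-43,-9,2,5.4,0],[-44,-5,2,5.4,0],[-44,0,2,5.4,0],[-44,4,2,5.4,0],[-43,9,2,5.4,0],[-42,13,2,5.4,0],[-41,17,2,5.4,0]]
  ]
}}

```text
time_s: 1.3
ee_pos: [0.4402, 0.0592, 0.207]
orientation: [-2.004, -2.419, 0.0]
contact_force: [0.6, 0.4, 0.6]
width: 0.998
gripper_force: 0.0
```

```bash
python3 -c "
from h import *
go([.521,-.097,.1],-10.5,6); print(telemetry.state()['joint_positions'])"
```

```text
from [0.4402 0.0592 0.207 ] yaw 10.7 tilt [-4.e-04  2.e-04 -1.e+00]
[-28.1, 8.4, 17.8] 3.53
[-27.5, 10.1, 17.8] 3.53
[-26.8, 11.8, 17.8] 3.53
[-26.1, 13.4, 17.8] 3.53
[-25.2, 15.0, 17.8] 3.53
[-24.2, 16.5, 17.8] 3.53
[ 1.33511753e-01  1.43818370e-01 -1.80154802e-01  1.24721990e+00
  2.12211299e-04  1.51754123e+00]
```

Request:
{"name": "arm_command", "arguments": {
  "motion": [
    [[-28,8,10,3.5,0],[-27,10,12,3.5,0],[-27,12,18,3.5,0],[-26,13,18,3.5,0],[-25,15,18,3.5,0],[-20,14,18,3.5,0],[0,0,0,0,0],[0,0,0,0,0],[0,0,0,0,0]]
  ]
}}

```text
time_s: 2.2
ee_pos: [0.5183, -0.0891, 0.1137]
orientation: [-2.406, -2.019, -0.0]
contact_force: [0.2, 0.5, 0.2]
width: 1.001
gripper_force: 0.0
```

```bash
python3 -c "
from h import *
go([.521,-.097,.023],-10.5,3); print(telemetry.state()['joint_positions'])"
```

```text
from [ 0.5183 -0.0891  0.1137] yaw -9.99 tilt [-0.e+00  3.e-04 -1.e+00]
[-2.4, 1.4, 30.2] 0.17
[-2.4, 1.4, 30.2] 0.17
[-2.4, 1.4, 30.2] 0.17
[-1.70477189e-01  3.71663869e-01 -1.31438203e-01  1.06776250e+00
  2.89682354e-04  1.57463843e+00]
```

Request:
{"name": "arm_command", "arguments": {
  "motion": [
    [[-7,4,10,0.5,0],[0,0,30,0,0],[0,0,30,0,0],[0,0,20,0,0],[0,0,0,0,0],[0,0,0,0,0],[0,0,0,0,80],[0,0,0,0,80],[0,0,0,0,80]]
  ]
}}

```text
time_s: 3.1
ee_pos: [0.5221, -0.0975, 0.0245]
orientation: [2.415, 2.007, 0.002]
contact_force: [0.6, 0.5, 0.2]
width: 0.688
gripper_force: 0.0
```

```bash
python3 -c "
from h import *
go([.521,-.097,.023],-10.5,1)"
```

```text
from [ 0.5221 -0.0975  0.0245] yaw -10.55 tilt [ 2.4e-03 -5.0e-04 -1.0e+00]
[0.3, -1.2, 1.5] -0.05
```

Well aligned; close and lift.

Request:
{"name": "arm_command", "arguments": {
  "motion": [
    [[0,-1,1,0,255],[0,0,0,0,255],[0,0,0,0,255],[0,0,0,0,255],[0,0,0,0,255],[0,0,0,0,255],[0,0,-10,0,255],[0,0,-25,0,255],[0,0,-40,0,255],[0,0,-40,0,255],[0,0,-25,0,255],[0,0,0,0,255]]
  ]
}}

```text
time_s: 4.3
ee_pos: [0.5228, -0.0977, 0.167]
orientation: [2.411, 2.003, 0.009]
contact_force: [0.3, 0.4, -1.5]
width: 0.553
gripper_force: 62.3
```

```bash
python3 -c "
from h import *
go([.556,.137,.166],13.4,8)"
```

```text
from [ 0.5228 -0.0977  0.167 ] yaw -10.56 tilt [ 0.0084 -0.0016 -1.    ]
[29.6, -1.3, 0.1] -2.99
[29.6, 0.3, 0.1] -2.99
[29.6, 1.8, 0.1] -2.99
[29.4, 3.3, 0.1] -2.99
[29.2, 4.9, 0.1] -2.99
[28.9, 6.4, 0.1] -2.99
[28.6, 7.9, 0.1] -2.99
[28.1, 9.4, 0.1] -2.99
```

Request:
{"name": "arm_command", "arguments": {
  "motion": [
    [[30,-1,0,-3,255],[30,0,0,-3,255],[30,2,0,-3,255],[29,3,0,-3,255],[29,5,0,-3,255],[29,6,0,-3,255],[29,8,0,-3,255],[28,9,0,-3,255],[0,0,0,0,255],[0,0,0,0,255],[0,0,0,0,255]]
  ]
}}

```text
time_s: 5.4
ee_pos: [0.5519, 0.1375, 0.1613]
orientation: [-1.947, -2.464, 0.003]
contact_force: [0.0, -0.1, -2.2]
width: 0.545
gripper_force: 62.2
```

Run:
```python
from h import *
go([.556,.137,.166],13.4,1)
for n in('top','scene'):
    p,d=grab(n); P=cloud(n); hsv=cv2.cvtColor(p,cv2.COLOR_RGB2HSV)
    ok=(hsv[...,0]>100)&(hsv[...,0]<130)&(hsv[...,1]>150)&(hsv[...,2]>60)&(P[...,2]>.11)&(P[...,2]<.25)
    print(n,ok.sum(),'z',np.percentile(P[ok][:,2],[5,25,50,75,95]).round(3))
    disc=ok&(P[...,2]<.166)
    cs=cv2.findContours(disc.astype(np.uint8),0,cv2.CHAIN_APPROX_NONE)[0]; c=np.vstack(cs).reshape(-1,2)
    q=plane(n,c,.153)[:,:2]; print(cv2.minEnclosingCircle(np.float32(q*1000)))
    g=P[disc]; A=np.c_[g[:,:2],np.ones(len(g))]; print('slope',np.linalg.lstsq(A,g[:,2],rcond=None)[0])
a=load('top')[0][160:270,130:260];b=load('scene')[0][75:185,170:300]
cv2.imwrite('pics/held.png',cv2.resize(np.hstack([a,b])[:,:,::-1],None,fx=3,fy=3,interpolation=cv2.INTER_CUBIC))
```

```text
from [0.5519 0.1375 0.1613] yaw 13.39 tilt [-0.0022 -0.001  -1.    ]
[-1.4, 3.8, -4.7] -0.01
top 430 z [0.143 0.147 0.149 0.152 0.194]
((548.976806640625, 132.03213500976562), 59.82863998413086)
slope [-0.00476944  0.01293556  0.1497212 ]
scene 699 z [0.144 0.148 0.151 0.179 0.194]
((989.5610961914062, -9.357978820800781), 526.3524780273438)
slope [-0.00386926  0.05541263  0.14524605]
```

View pics/held.png

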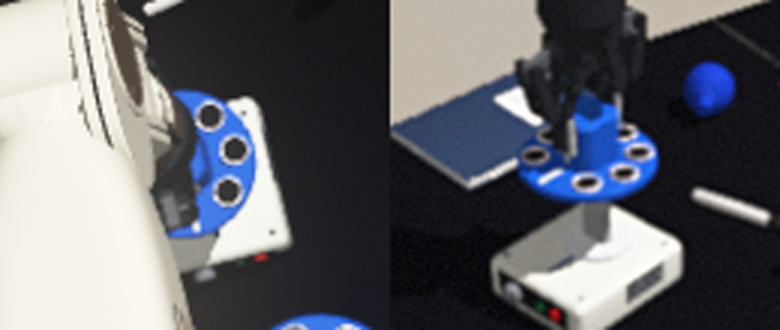

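The turntable hangs level over the drive, and its stripe at scene crop (552,176) points to the panel side. Next I'll measure the held disc's centre relative to the TCP.

Run:
```python
from h import *
from scipy.optimize import least_squares
for n,w in(('top',(180,245,185,220)),('scene',(105,145,205,265))):
    p,d,i=load(n);P=cloud(n); hsv=cv2.cvtColor(p,cv2.COLOR_RGB2HSV)
    m=np.zeros(d.shape,np.uint8); ok=(hsv[...,0]>100)&(hsv[...,0]<130)&(hsv[...,1]>150)&(hsv[...,2]>50)&(P[...,2]<.168)&(P[...,2]>.12); m[w[0]:w[1],w[2]:w[3]]=ok[w[0]:w[1],w[2]:w[3]]
    v,u=np.nonzero(m)
    h=cv2.convexHull(np.int32(np.c_[u,v])).reshape(-1,2)
    q=plane(n,h,.1495)[:,:2]
    if n=='scene': q=q[(h[:,1]<np.inf)]
    c=np.array([.552,.1375])
    sel=np.ones(len(q),bool)
    for _ in range(4):
        r=least_squares(lambda x:np.hypot(*(q[sel]-x).T)-.0625,c,loss='soft_l1',f_scale=.001); c=r.x; e=np.hypot(*(q-c).T)-.0625; sel=abs(e)<.005
    print(n,len(q),sel.sum(),c.round(4),(e*1000).round(1))
    print(np.c_[h,q.round(3)].tolist() if n=='scene' else '')
```

```text
top 15 15 [0.5497 0.1397] [ 1.1  0.6  0.  -0.2 -0.8 -0.3 -1.3 -3.2 -3.6 -0.9 -0.6  0.2 -0.9 -0.
  0.5]

scene 21 21 [0.5468 0.1299] [-0.6  0.1  0.2  0.8  1.  -0.5  1.2  0.5  0.4  0.  -0.3 -0.5 -1.2  3.
  4.8 -4.7  2.3  3.   2.2 -0.3 -2.8]
[[258.0, 132.0, 0.586, 0.082], [256.0, 135.0, 0.574, 0.074], [252.0, 138.0, 0.558, 0.068], [248.0, 140.0, 0.545, 0.067], [245.0, 141.0, 0.536, 0.067], [232.0, 142.0, 0.507, 0.082], [228.0, 142.0, 0.499, 0.088], [224.0, 141.0, 0.493, 0.098], [221.0, 140.0, 0.488, 0.106], [219.0, 139.0, 0.487, 0.113], [216.0, 137.0, 0.485, 0.125], [214.0, 135.0, 0.485, 0.136], [213.0, 133.0, 0.488, 0.146], [213.0, 124.0, 0.509, 0.183], [217.0, 120.0, 0.528, 0.194], [246.0, 118.0, 0.597, 0.158], [253.0, 119.0, 0.61, 0.143], [255.0, 120.0, 0.612, 0.135], [256.0, 121.0, 0.611, 0.13], [257.0, 123.0, 0.608, 0.12], [258.0, 127.0, 0.6, 0.102]]
```

Request:
{"name": "arm_command", "arguments": {
  "motion": [
    [[-1,4,0,0,255],[0,0,12,0,255],[0,0,14,0,255],[0,0,5,0,255],[0,0,0,0,255],[0,0,0,0,255]]
  ]
}}

```text
time_s: 6.1
ee_pos: [0.557, 0.1382, 0.1313]
orientation: [-1.946, -2.466, 0.0]
contact_force: [0.5, -0.1, -1.3]
width: 0.552
gripper_force: 62.2
```

```bash
python3 -c "
from h import *
go([.5561,.137,.076],13.4,1)"
```

```text
from [0.557  0.1382 0.1313] yaw 13.43 tilt [-0. -0. -1.]
[-1.0, -1.1, 55.3] 0.03
```

Request:
{"name": "arm_command", "arguments": {
  "motion": [
    [[-1,-1,3,0,255],[0,0,5,0,255],[0,0,5,0,255],[0,0,4,0,255],[0,0,4,0,255],[0,0,0,0,255]]
  ]
}}

```text
time_s: 6.7
ee_pos: [0.5561, 0.1371, 0.1097]
orientation: [-1.946, -2.466, 0.0]
contact_force: [0.4, -0.4, -1.2]
width: 0.551
gripper_force: 62.3
```

Request:
{"name": "arm_command", "arguments": {
  "motion": [
    [[0,0,4,0,255],[0,0,4,0,255],[0,0,4,0,255],[0,0,4,0,255],[0,0,0,0,255]]
  ]
}}

```text
time_s: 7.2
ee_pos: [0.5572, 0.1376, 0.0941]
orientation: [1.945, 2.466, 0.003]
contact_force: [4.8, 2.8, -4.3]
width: 0.549
gripper_force: 62.2
```

A light 5 N outward push shows the axis lies slightly farther out, so I'll yield that way while going down.

Request:
{"name": "arm_command", "arguments": {
  "motion": [
    [[0,2,0,0,255],[0,0,0,0,255],[0,0,3,0,255],[0,0,3,0,255],[0,0,0,0,255]]
  ]
}}

```text
time_s: 7.7
ee_pos: [0.5575, 0.1373, 0.0875]
orientation: [-1.946, -2.465, 0.002]
contact_force: [0.6, 0.6, -1.8]
width: 0.551
gripper_force: 62.7
```

Request:
{"name": "arm_command", "arguments": {
  "motion": [
    [[0,0,3,0,255],[0,0,3,0,255],[0,0,2,0,255],[0,0,1,0,255],[0,0,0,0,255]]
  ]
}}

```text
time_s: 8.2
ee_pos: [0.5579, 0.1375, 0.079]
orientation: [-1.946, -2.466, 0.001]
contact_force: [0.9, -0.4, -1.7]
width: 0.554
gripper_force: 62.7
```

Request:
{"name": "arm_command", "arguments": {
  "motion": [
    [[0,0,1,0,255],[0,0,1,0,255],[0,0,1,0,255],[0,0,0,0,255]]
  ]
}}

```text
time_s: 8.6
ee_pos: [0.5582, 0.1376, 0.0777]
orientation: [1.946, 2.466, 0.001]
contact_force: [-2.5, -1.2, 5.6]
width: 0.555
gripper_force: 63.4
```

Contact with the seat came at the expected height, so I'll release and withdraw.

Request:
{"name": "arm_command", "arguments": {
  "motion": [
    [[0,0,0,0,0],[0,0,0,0,0],[0,0,0,0,0],[0,0,0,0,0],[0,0,0,0,0],[0,0,-10,0,0],[0,0,-25,0,0],[0,0,-40,0,0],[0,0,-40,0,0],[0,-45,-10,0,0],[0,-45,0,0,0],[0,-45,0,0,0]]
  ]
}}

```text
time_s: 9.8
ee_pos: [0.4261, 0.106, 0.2026]
orientation: [1.945, 2.465, 0.003]
contact_force: [-0.0, 0.6, 0.5]
width: 0.998
gripper_force: 0.0
```

Request:
{"name": "arm_command", "arguments": {
  "motion": [
    [[0,-45,0,0,0],[0,-20,0,0,0],[0,0,0,0,0],[0,0,0,0,0]]
  ]
}}

```text
time_s: 10.2
ee_pos: [0.3646, 0.0913, 0.2024]
orientation: [1.945, 2.465, 0.004]
contact_force: [0.4, 0.2, 0.4]
width: 0.996
gripper_force: 0.0
```

Run:
```python
from h import *
for n in('top','scene'):
    p,d=grab(n); P=cloud(n); hsv=cv2.cvtColor(p,cv2.COLOR_RGB2HSV)
    ok=(hsv[...,0]>100)&(hsv[...,0]<130)&(hsv[...,1]>150)&(hsv[...,2]>60)&(P[...,0]>.46)&(P[...,0]<.64)&(P[...,1]>.04)&(P[...,1]<.23)
    hub=ok&(P[...,2]>.095); disc=ok&(P[...,2]<.075)
    print(n,'hub',hub.sum(),np.median(P[hub][:,2]),cv2.minAreaRect(np.float32(P[hub][:,:2]*1000)),'disc z',np.median(P[disc][:,2]))
    g=P[disc]; print('slope',np.linalg.lstsq(np.c_[g[:,:2],np.ones(len(g))],g[:,2],rcond=None)[0])
a=load('top')[0][170:270,140:270];b=load('scene')[0][105:205,170:300]
cv2.imwrite('pics/end.png',cv2.resize(np.hstack([a,b])[:,:,::-1],None,fx=3,fy=3,interpolation=cv2.INTER_CUBIC))
print(telemetry.state()['ee_pos'])
```

```text
top hub 270 0.10834036869259107 ((555.3715209960938, 136.22015380859375), (48.493370056152344, 48.38407897949219), 14.332040786743164) disc z 0.06405507265037981
slope [-0.15639699 -0.13898797  0.1651074 ]
scene hub 215 0.10782825001706726 ((556.90576171875, 138.60897827148438), (48.85772705078125, 50.198421478271484), 12.546358108520508) disc z 0.06439149012707451
slope [0.02635498 0.02548054 0.04751466]
[0.36517621 0.09143801 0.20191521]
```

View pics/end.png

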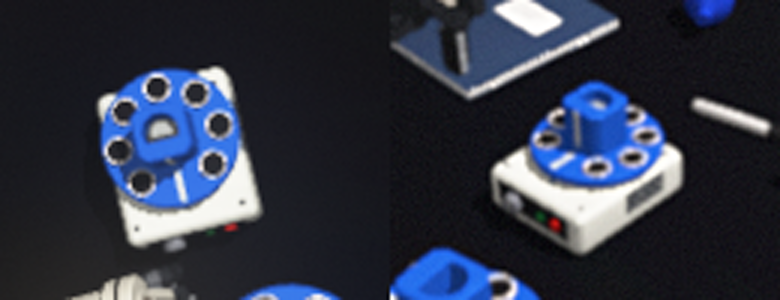

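The turntable is seated: hub top about 0.108 m, disc top 0.064 m, shaft visible in the hole at (160,128), and stripe at (180,188) towards the panel. The gripper is clear.

```bash
python3 -c "
from h import *
print(ticket.close_job())"
```

```text
the job is handed in; nothing more can be done
None
```

The small blue turntable is on the drive's shaft, fully down with its flat matched and released. The job was handed in at about 10 s; the hand-in returned no verdict, and the grey turntable and bottle were never touched.

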